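# Close the blue-capped thickness gauge on its sample with the ratchet cap

### The job

Close the thickness gauge that has the blue cap onto its sample: turn its blue ratchet cap clockwise (seen from above) until the spindle is home on the sample and the slip clutch has slipped by at least 20 degrees more, then let go and leave it closed. Going further is harmless. Do not turn the orange cap of the other gauge.

Things in the scene. Friction and masses are not known exactly. Their poses are not given: they have to be found in the camera images.
- blue_gauge_cap (a point): Point on the vertical axis of the blue ratchet cap at the height to grip it, 170 mm above the worktop; it does not turn with the cap. The cap is an upright fluted cylinder 30 mm in diameter, z = 150 to 188 mm, white index line on top; grip it across any diameter. It turns about the vertical and does not rise or sink.
- blue_gauge: Blue painted C-frame screw gauge, fixed to the worktop; foot 135 x 90 mm, column on its own +x side. Origin: on the worktop, on the cap's axis; z up. From the top: blue cap (z = 188 to 150 mm), plain aluminium thimble 23 mm in diameter (to 126 mm), head 36 mm wide (top at 118 mm), spindle, green glass sample disc on an anvil. Nothing of it is higher than the cap.
- blue_gauge_thimble (a joint): Angle of the thimble (rad), growing clockwise seen from above; it drives the spindle down 4 mm a radian. About 2.0 (it reads 1.98 or more) = spindle home on the sample, a stop. Starts between 1.25 and 1.65, so 0.35 to 0.75 rad of turning remain before the clutch slips. Friction 0.03 N m; it stays where it is left.
- blue_gauge_ratchet (a joint): Slip of the blue cap on the thimble (rad), clockwise positive, 0 at the start. The slip clutch carries 0.12 N m: until the spindle is home the cap takes the thimble along and this stays near 0; then the cap slips and this grows (no stop within reach). Turning the cap back opens the spindle again.
- orange_gauge_mark (a point): Outer end of the white index line on top of the orange cap (13 mm from that cap's axis, 188 mm above the worktop); it turns with the cap. The orange-capped gauge has the same shape with a white frame and stands 0.2 m or more to one side of the blue one. Not to be turned.
There are look-alikes about, which are no part of the job. There is more than one size of the blue_gauge; the job needs the largest.

How it is judged:
By the outcome, as a careful person would: the job done as asked, in the order asked, and still so for the second after the job is handed in, with the robot touching nothing.
It also fails if it takes over 29 s, if anything falls off the work surface, if the arm or the gripper's body presses on something with over 40 N, if the wrist force passes 120 N, or if a joint passes its speed limit or range.

### The arm

A 6-joint arm with a two-finger parallel gripper is mounted at the origin on a cart in front of the work surface, level with it; the furniture and walls round the work are solid. World frame = base frame: x ahead of the robot, y to its left, z up, the work surface at z = 0. Lengths are in mm, angles in rad, forces in N, time in s.
With the tool pointing down it reaches from about 225 to 725 mm from the base axis. Payload 3.1 kg.
Tool frame: the origin (TCP) lies on the centre line of the jaws, within the pads' length; the fingertips stand manip.nose_length ahead of it and the grasp point (between the pads) lies 2 mm behind it (manip.nose_length is the distance from the TCP to the fingertips, in mm); z points along the fingers, y is the line along which they close (so a half turn about z gives the same grasp; the last joint's range is limited). The gripper opens to 85 mm and grips with 20 to 120 N. Pads are 22 mm wide; open, the fingers measure 114 mm over their backs; the gripper's body (76 mm by 85 mm) begins 54 mm behind the grasp point. The pads swing forward as they close: fully open they stand 13 mm farther back than shut.
Start: joints at [-1.367, 0.048, 0.099, 1.622, 0, 1.443], TCP at [171.001, -496.363, 248.312] pointing down, gripper open.
Joint ranges: [-2.91, 2.91], [-0.99, 1.94], [-1.21, 1.42], [-2.12, 2.29], [-1.49, 1.47], [-3.14, 3.14]. Speed limits (rad/s): [2.79, 2.79, 3.14, 3.14, 3.14, 3.14].

### API

Orientations are given as a rotation vector (axis times angle).
In Python, from station import read_state, eyes, close_job, manip gives the robot as it stands. The module is installed in compiled form; this text tells all that it offers.
- The arm moves only by the tool send_rows, never from a script. Its argument "deltas" is a list that holds one entry, the list of rows, each a list of 5 numbers: the shift along the tool's x, y, z in cm, then the turn about the tool's z in degrees, then the closure, from 0 (fully open) to 1 (shut). A call has 1 to 8 rows; each row shifts and turns the commanded pose from where the row before left it, along the tool's axes as they then stand; what a row does not reach is not made up. A row lasts 1/8 s, in which the tool goes at most 62.5 mm and 10.7 degrees, less where a joint would pass 70% of its speed; a pose out of reach is approached as far as the arm can. A call with a gripper value outside its range is refused whole. The fingers move at their own pace and stop on an object; "squeeze" is the grip in N (left out, the last holds). Time passes only in rows, so rows that do not move let the fingers close. It gives the time, the measured TCP pose, the force, the opening and the grip force at its end, in the units of the state.
- read_state(): the state, without advancing time (a new reading comes with each control period).
- eyes.snapshot(name): name is "scene" or "top" or "wrist"; returns the picture (480x640x3 uint8, blue, green, red); there is no depth.
- eyes.camera_model(name): a dict with "fx", "fy", "cx", "cy" (pixels), "position" and "rotation" of the camera in the world. Camera axes: x right, y down, z forward; pixel columns grow to the right and rows downward; lengths in mm; the calibration is good to about 2 mm. A picture is of the moment at which its call begins: read the wrist's pose just before it. camera_model takes no time and is no camera call; for the wrist camera it gives the pose at the moment of the call.
- close_job(): hands the job in; it is judged then, once.
Trained networks look in the newest picture that a camera, given by its name, has taken for a name from the list of things; names that differ only in an ending like _2 or _b are one class to them, and where a whole thing is asked for, a point or a joint stands for the part that bears it (a point fixed in the world has none). Each returns a list of dicts, best first, with "score" (0 to 1); they miss things now and then, are a little off and sometimes report something else, mostly with a low value. They report only what shows in the picture. A call takes as long as a camera call. They do not tell look-alikes from the thing itself.
- eyes.masks_of(thing, camera): "pixels" (480x640 bool, what is visible of it) and "extent" ([left, top, width, height] in pixels, round what is visible of it).
The state is a dict: "time_s": time; "qpos": joint angles; "joint_vel": joint speeds; "effort": joint torques, N m; "tool_pos": TCP position; "eef_rot": TCP orientation; "contact_force": force on the tool from outside, world axes, zero at the start; "ft_torque": the same for the moment, N m; "finger_gap": opening from 0.0 (shut) to 1.0 (fully open); "finger_force": force on a finger pad.
Only numpy, scipy, OpenCV 4.12 (cv2) and the standard library are available. Lean on these libraries where they do the work, as an engineer would, in place of code of your own. Each camera call takes 0.05 s, during which the arm holds its last target. There are 200 camera calls.

## Working session

There is one attempt and no reset: what is moved stays moved. The work goes in short steps, Python scripts to look and compute and a tool call to move; the robot and the scene stay as the last step left them, time stands still between calls to the robot, and variables do not carry over. Pictures are saved under pics/ and viewed, at most 10 in all, crops included, and the job is handed in when it is done.

Besides the shell and the picture viewer there is one more tool, called after "Call:" as name(argument=value, ...) on one line, values as JSON. send_rows: Moves the arm, as the interface text tells. Its arguments: {"type":"object","properties":{"deltas":{"type":"array","items":{"type":"array","items":{"type":"array","items":{"type":"number"}}}},"squeeze":{"type":"number"}},"required":["deltas"]}

```bash
mkdir -p pics
python3 - <<'E'
from station import read_state, eyes, manip
import cv2,numpy as np
print(manip.nose_length); s=read_state(); print(s)
for c in ["scene","top"]:
    im=eyes.snapshot(c); cv2.imwrite(f"pics/{c}0.png",im)
    m=eyes.camera_model(c); print(c,m)
    for t in ["blue_gauge","blue_gauge_thimble","blue_gauge_ratchet","orange_gauge_mark"]:
        for d in eyes.masks_of(t,c): print(t,round(d["score"],2),d["extent"])
E
```

```text
17.0
{'time_s': 0.0, 'qpos': array([-1.36679163e+00,  4.87489675e-02,  9.75569052e-02,  1.62198892e+00,
       -2.65135841e-05,  1.44302331e+00]), 'joint_vel': array([-0.00091605,  0.00160461,  0.00015953,  0.00061231,  0.00015977,
       -0.00027014]), 'effort': array([-5.19844707e-04, -3.38785601e+01,  3.20012426e+01,  2.04264885e-02,
       -1.14225770e-04, -1.99443406e-06]), 'tool_pos': array([ 170.88048299, -495.79729023,  247.09751702]), 'eef_rot': array([-3.09611554e+00, -5.18374949e-01,  1.84217618e-04]), 'contact_force': array([ 0.92900977, -1.09765079,  0.00419043]), 'ft_torque': array([-0.01231203,  0.01535358, -0.02197463]), 'finger_force': 0.0, 'finger_gap': 0.9997883025559455}
scene {'fx': 616.355296589419, 'fy': 616.355296589419, 'cx': 317.1015333053974, 'cy': 231.7436695448135, 'position': array([-121.37389182,  762.920074  ,  994.40197064]), 'rotation': array([-0.91675064,  2.45953514, -1.08247711])}
blue_gauge 0.68 [194.3, 243.3, 48.3, 67.6]
blue_gauge 0.57 [239.6, 317.1, 60.6, 68.8]
blue_gauge 0.55 [259.3, 245.5, 75.5, 90.5]
blue_gauge_thimble 0.82 [264.1, 319.6, 1
[... 227 characters left out ...]
atchet 0.46 [206.5, 248.9, 11.5, 13.8]
orange_gauge_mark 0.75 [363.0, 172.0, 17.0, 19.3]
top {'fx': 537.1242482556208, 'fy': 537.1242482556208, 'cx': 312.5324306398787, 'cy': 239.72629673290444, 'position': array([ 343.47139745,   77.54685877, 1215.88086297]), 'rotation': array([-2.12937582,  2.1282399 , -0.20140289])}
blue_gauge 0.67 [222.3, 179.1, 36.6, 47.7]
blue_gauge 0.64 [193.6, 272.2, 35.4, 49.6]
blue_gauge 0.57 [250.5, 245.0, 41.1, 60.9]
blue_gauge_thimble 0.7 [197.2, 294.7, 10.1, 6.9]
blue_gauge_thimble 0.68 [255.7, 264.0, 16.8, 16.9]
blue_gauge_ratchet 0.59 [260.9, 265.5, 13.2, 19.2]
blue_gauge_ratchet 0.42 [195.0, 296.1, 11.5, 7.8]
orange_gauge_mark 0.61 [398.6, 243.5, 16.1, 21.5]
```

View pics/scene0.png

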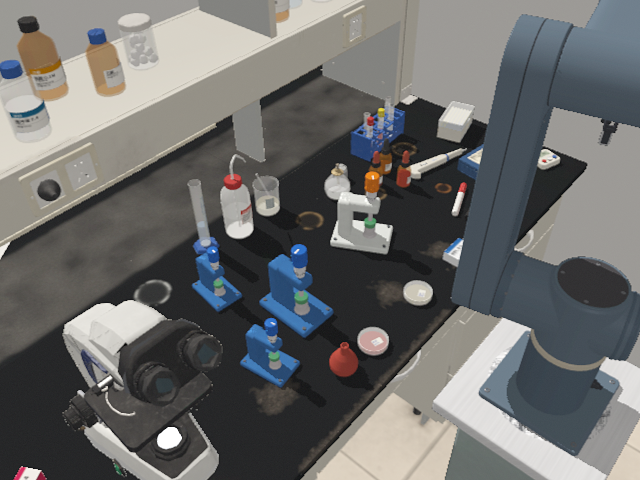

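View pics/top0.png

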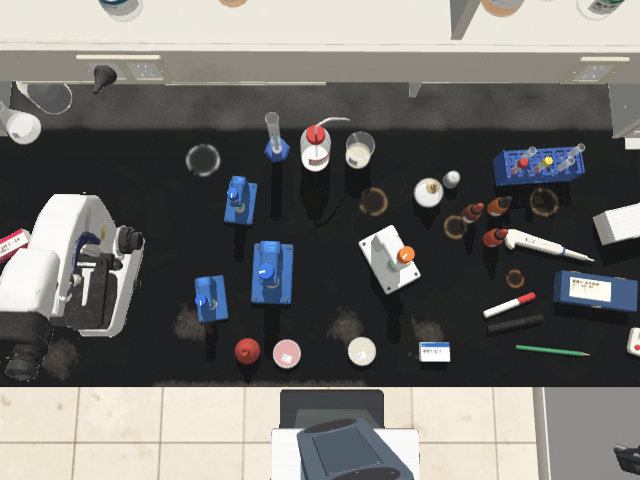

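The scene picture shows three blue gauges: a large one at about (297,290), and small ones at (216,280) and (270,350). The orange one is at (363,215). In the top view the same blue ones are at (272,272) large, (240,200) and (211,298) small. I choose the large one and check it in a crop.

```bash
cat > h.py <<'E'
import numpy as np
from scipy.spatial.transform import Rotation as R
def ray(m,u,v):
    d=R.from_rotvec(m["rotation"]).apply([(u-m["cx"])/m["fx"],(v-m["cy"])/m["fy"],1]); return np.array(m["position"]),d
def at(m,u,v,z):
    p,d=ray(m,u,v); return p+d*(z-p[2])/d[2]
def proj(m,P):
    q=R.from_rotvec(m["rotation"]).inv().apply(np.array(P)-m["position"]); return np.array([m["fx"]*q[0]/q[2]+m["cx"],m["fy"]*q[1]/q[2]+m["cy"]])
E
python3 - <<'E'
from h import *
import cv2
from station import eyes
ms,mt=eyes.camera_model("scene"),eyes.camera_model("top")
for n,m,e in [("scene",ms,[292.8,245.4,14.3,25.2]),("top",mt,[260.9,265.5,13.2,19.2])]:
    print(n,at(m,e[0]+e[2]/2,e[1]+e[3]/2,170))
for e in ([206.5,248.9,11.5,13.8],[266.1,318.7,11.6,17.4]): print("small",at(ms,e[0]+e[2]/2,e[1]+e[3]/2,120))
print("orange top",at(mt,406.6,254,188),at(ms,372,176,188))
a=cv2.resize(cv2.imread("pics/scene0.png")[235:335,255:335],(400,500),interpolation=cv2.INTER_CUBIC)
b=cv2.resize(cv2.imread("pics/top0.png")[230:330,230:310],(400,500),interpolation=cv2.INTER_CUBIC)
cv2.imwrite("pics/crop0.png",np.hstack([a,b]))
E
```

```text
scene [467.23398897 164.61045916 170.        ]
top [465.83753715 158.87797928 170.        ]
small [643.57399224 239.30344601 120.        ]
small [420.80920791 293.02570299 120.        ]
orange top [ 505.015628   -111.42909963  188.        ] [ 506.18558155 -109.5025364   188.        ]
```

View pics/crop0.png

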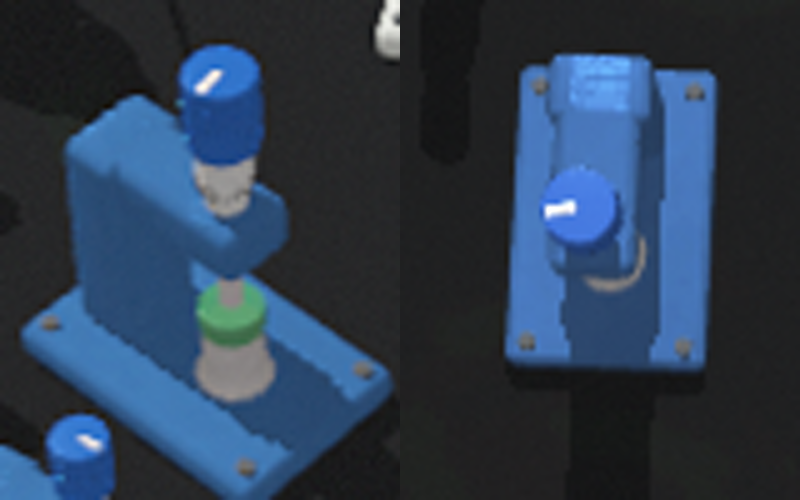

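The crop shows the large gauge. Its foot measures about 40x60 px, or 90x135 mm, so it is the right size. The cap centre is at about (266.4,271.6) in the top view and (299,250) in the scene, top face. Next I work out the rows to a hover point, turning back so the last joint has room.

Run:
```python
from h import *
from station import eyes,read_state
ms,mt=eyes.camera_model("scene"),eyes.camera_model("top")
print(at(mt,266.4,271.6,186),at(ms,299,250,188))
s=read_state(); p=s["tool_pos"]; r=R.from_rotvec(s["eef_rot"])
goal=np.array([467,161,248.]); N=16; d=(goal-p)/N
for i in range(N):
    print(np.round(r.inv().apply(d)/10,2)); r=r*R.from_euler("z",-8,degrees=True)
```

```text
[470.74191022 159.85559896 186.        ] [470.31499183 162.94987887 188.        ]
[ 3.09 -3.28  0.  ]
[ 3.51 -2.82  0.  ]
[ 3.87 -2.3   0.  ]
[ 4.16 -1.74  0.  ]
[ 4.36 -1.15  0.  ]
[ 4.47 -0.53  0.  ]
[4.5 0.1 0. ]
[4.45 0.72 0.  ]
[4.3  1.34 0.  ]
[4.08 1.92 0.  ]
[3.77 2.47 0.  ]
[3.39 2.97 0.  ]
[2.94 3.41 0.  ]
[2.44 3.79 0.  ]
[1.89 4.09 0.  ]
[1.3  4.31 0.  ]
```

Call:
send_rows(deltas=[[[3.1,-3.3,0,-8,0],[3.5,-2.8,0,-8,0],[3.9,-2.3,0,-8,0],[4.2,-1.7,0,-8,0],[4.4,-1.1,0,-8,0],[4.5,-0.5,0,-8,0],[4.5,0.1,0,-8,0],[4.5,0.7,0,-8,0]]], squeeze=40)

```text
time_s: 1.5
tool_pos: [321.3, -165.7, 248.6]
eef_rot: [2.347, 2.086, 0.001]
contact_force: [-0.2, 0.0, 0.2]
finger_gap: 1.001
finger_force: 0.0
```

Call:
send_rows(deltas=[[[4.3,1.3,0,-8,0],[4.1,1.9,0,-8,0],[3.8,2.5,0,-8,0],[3.4,3.0,0,-8,0],[2.9,3.4,0,-8,0],[2.4,3.8,0,-8,0],[1.9,4.1,0,-8,0],[0,0,0,0,0]]])

```text
time_s: 2.5
tool_pos: [450.9, 123.2, 247.8]
eef_rot: [-1.093, -2.945, -0.0]
contact_force: [-0.8, -1.5, 0.4]
finger_gap: 0.999
finger_force: 0.0
```

Run:
```python
from h import *
from station import eyes,read_state
import cv2
s=read_state(); print(s["time_s"],s["qpos"],s["tool_pos"],R.from_rotvec(s["eef_rot"]).as_matrix().round(3))
m=eyes.camera_model("wrist"); im=eyes.snapshot("wrist"); cv2.imwrite("pics/w1.png",im)
for d in eyes.masks_of("blue_gauge_ratchet","wrist"): print(d["score"],d["extent"])
print(m["position"],proj(m,[470,161,188]))
```

```text
2.5 [ 1.22740510e-01 -1.00930824e-01 -4.76583110e-02  1.62460620e+00
  5.40867398e-04  8.33692958e-01] [450.94413565 123.19842608 247.82323219] [[-0.758  0.653 -0.001]
 [ 0.653  0.758  0.   ]
 [ 0.001 -0.    -1.   ]]
0.88 [482.2, 0.0, 56.4, 41.4]
0.78 [574.1, 301.1, 50.9, 43.1]
0.63 [364.7, 214.5, 63.1, 71.1]
[388.2323458  177.35793244 373.28674814] [397.44316283 255.75476027]
```

View pics/w1.png

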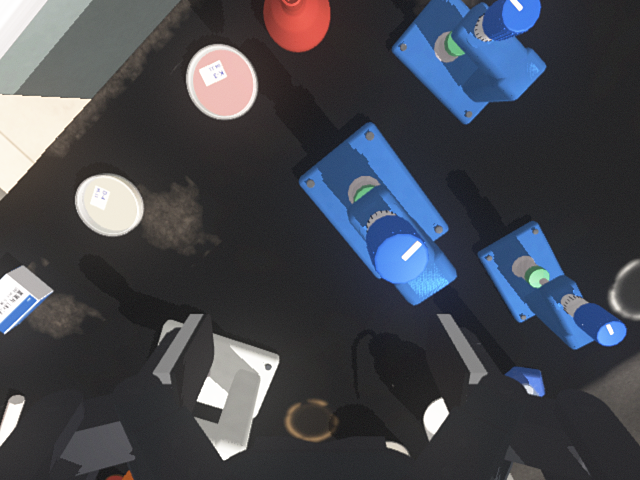

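The wrist view shows the large gauge in the middle, with the top disc of its cap centred at about (401.5,259). The small ones are at upper right and right.

Run:
```python
from h import *
from station import eyes,read_state
import cv2
m=eyes.camera_model("wrist")
g=at(m,401.5,259,188); print(g)
im=cv2.imread("pics/w1.png"); hsv=cv2.cvtColor(im,cv2.COLOR_BGR2HSV)
print(hsv[265,395],hsv[230,390],hsv[170,340])
b=np.array([g[0],g[1],0]); s=read_state(); r=R.from_rotvec(s["eef_rot"])
for t in ([469.5,161,248],[g[0],g[1],248]): print(r.inv().apply(np.array(t)-s["tool_pos"])/10)
c=cv2.resize(im[215:305,355:445],(540,540),interpolation=cv2.INTER_CUBIC); cv2.imwrite("pics/w1c.png",c)
```

```text
[472.47077759 159.14677715 188.        ]
[108 156 248] [110 175 137] [108 150 124]
[1.17050468 4.28135088 0.0171262 ]
[0.82468971 4.33622835 0.01703213]
```

View pics/w1c.png

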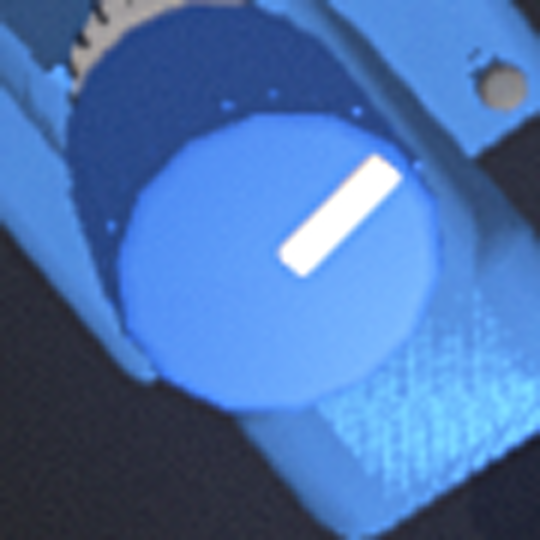

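Call:
send_rows(deltas=[[[0.5,2.1,0,0,0],[0.5,2.2,0,0,0],[0,0,2,-10,0],[0,0,3,-10,0.3],[0,0,2,0,0.3],[0,0,1,0,0.3],[0,0,0,0,0.3],[0,0,0,0,0.3]]])

```text
time_s: 3.6
tool_pos: [471.8, 159.7, 169.5]
eef_rot: [0.573, 3.087, 0.001]
contact_force: [0.7, -0.1, 0.5]
finger_gap: 0.698
finger_force: 0.0
```

Run:
```python
from h import *
from station import eyes,read_state
import cv2
s=read_state(); print(s)
m=eyes.camera_model("wrist"); im=eyes.snapshot("wrist"); cv2.imwrite("pics/w2.png",im)
print(proj(m,[471.3,160.3,188]),proj(m,s["tool_pos"]))
```

```text
{'time_s': 3.6, 'qpos': array([ 1.91668924e-01, -2.75941822e-02, -1.33332176e-01,  1.46305662e+00,
       -4.07176602e-05,  5.58802076e-01]), 'joint_vel': array([ 0.00530621, -0.00100164,  0.00946824, -0.00216091,  0.00226454,
       -0.00066975]), 'effort': array([-6.83098636e-02, -3.06865168e+01,  3.16422057e+01,  1.62780401e-02,
       -4.55119662e-03,  6.78063170e-04]), 'tool_pos': array([471.80273573, 159.68938932, 169.5446357 ]), 'eef_rot': array([5.73115435e-01, 3.08696447e+00, 1.09219244e-03]), 'contact_force': array([ 0.69675292, -0.13214482,  0.47762771]), 'ft_torque': array([ 0.00577357,  0.01476021, -0.0099156 ]), 'finger_force': 0.0, 'finger_gap': 0.6978869030403844}
[321.80866014 366.28840489] [320.54580041 337.02584778]
```

View pics/w2.png

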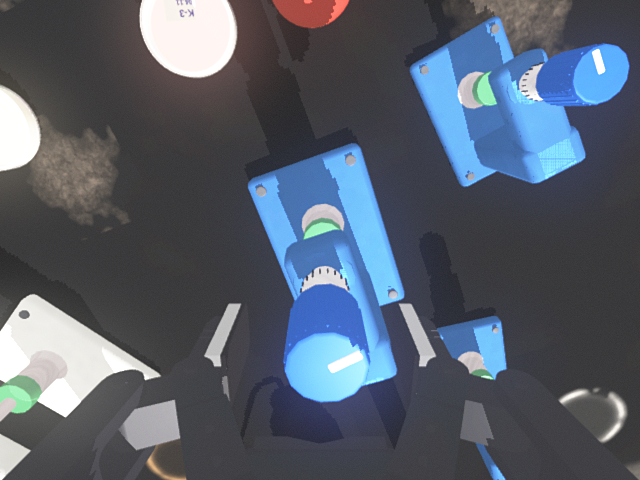

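The cap sits between the jaws, with its top centred at about (328,366) against a jaw midline of x ≈ 321. I shift +2 mm in tool y, then close and turn.

Call:
send_rows(deltas=[[[0,0.2,0.1,0,0.3],[0,0,0,0,0.8],[0,0,0,0,0.8],[0,0,0,0,0.8],[0,0,0,0,0.8],[0,0,0,0,0.8]]])

```text
time_s: 4.4
tool_pos: [472.1, 162.1, 167.7]
eef_rot: [0.572, 3.089, 0.001]
contact_force: [0.1, 0.6, 3.0]
finger_gap: 0.337
finger_force: 39.6
```

Call:
send_rows(deltas=[[[0,0,0,8,0.8],[0,0,0,8,0.8],[0,0,0,8,0.8],[0,0,0,8,0.8],[0,0,0,8,0.8],[0,0,0,8,0.8],[0,0,0,8,0.8],[0,0,0,8,0.8]]])

```text
time_s: 5.4
tool_pos: [472.3, 162.2, 167.7]
eef_rot: [2.127, 2.312, 0.002]
contact_force: [0.3, 1.4, 2.2]
finger_gap: 0.342
finger_force: 39.7
```

```bash
python3 -c "
from station import read_state
s=read_state();print(s['qpos'],s['contact_force'],s['ft_torque'],s['finger_gap'])"
```

```text
[ 1.96045671e-01 -2.32764965e-02 -1.32838563e-01  1.45998188e+00
  7.26018265e-04  1.68338305e+00] [0.3238852  1.35154239 2.22724829] [ 0.31792247 -0.05195038  0.10869204] 0.3416687568172857
```

Call:
send_rows(deltas=[[[0,0,0,8,0.8],[0,0,0,8,0.8],[0,0,0,8,0.8],[0,0,0,8,0.8],[0,0,0,8,0.8],[0,0,0,8,0.8],[0,0,0,0,0.8],[0,0,0,0,0.8]]])

```text
time_s: 6.4
tool_pos: [472.5, 162.1, 167.7]
eef_rot: [-2.88, -1.256, -0.003]
contact_force: [1.8, 1.8, 2.6]
finger_gap: 0.342
finger_force: 39.7
```

Run:
```python
from station import read_state,eyes
import cv2
s=read_state();print(s['qpos'],s['ft_torque'],s['finger_gap'])
cv2.imwrite("pics/w3.png",eyes.snapshot("wrist"))
```

```text
[ 1.95865175e-01 -2.32845384e-02 -1.32768369e-01  1.45968980e+00
  5.22739460e-04  2.51504731e+00] [ 0.44699538 -0.33394924  0.06129663] 0.34173734363181835
```

View pics/w3.png

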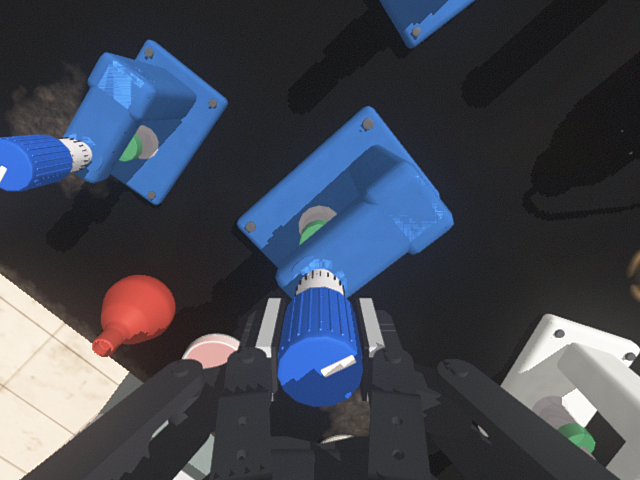

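The index line has the same angle in the jaws as before (322,374 to 355,358), so the cap turned the full 112° with the gripper. That is well over the 63° at most that was needed. I release and rise.

Call:
send_rows(deltas=[[[0,0,0,0,0.3],[0,0,0,0,0.3],[0,0,0,0,0.3],[0,0,0,0,0.3],[0,0,-2,0,0.3],[0,0,-4,0,0.3],[0,0,-4,0,0.3],[0,0,0,0,0.3]]])

```text
time_s: 7.45
tool_pos: [473.7, 162.1, 271.6]
eef_rot: [2.879, 1.252, 0.012]
contact_force: [-0.8, -0.5, -0.1]
finger_gap: 0.7
finger_force: 0.0
```

Run:
```python
from station import read_state,eyes
import cv2,numpy as np
s=read_state();print(s['tool_pos'],s['contact_force'])
w=eyes.snapshot("wrist");t=eyes.snapshot("scene")
a=cv2.resize(t[160:340,240:400],(427,480),interpolation=cv2.INTER_CUBIC)
cv2.imwrite("pics/w4.png",np.hstack([cv2.resize(w,(370,278)) if 0 else w[100:480,140:510],cv2.resize(a,(338,380))]))
```

```text
[473.73113289 162.11652138 271.59405683] [-0.82416646 -0.51705408 -0.1295723 ]
```

View pics/w4.png

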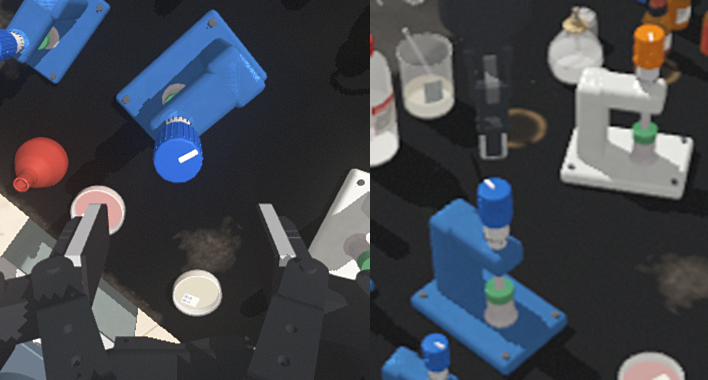

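The gripper is clear, and the cap has stayed where it was turned to. The orange gauge is untouched. I hand the job in.

```bash
python3 -c "
from station import close_job
print(close_job())"
```

```text
the job is handed in; nothing more can be done
None
```

I turned the blue cap of the largest gauge about 112° clockwise, at least 49° past the most it could need (63°, the 20° slip included), then let go and handed the job in at about 7.5 s with the gripper clear and the orange cap untouched; the system reported no verdict.

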